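# Free the sagging gate bolt and hold the gate ajar

## Robot

A 7-joint arm with a two-finger parallel gripper is mounted at the origin on a cart in front of the work surface, level with it; the furniture and walls round the work are solid. World frame = base frame: x ahead of the robot, y to its left, z up, the work surface at z = 0. Lengths are in m, angles in rad, forces in N, time in s.
With the tool pointing down it reaches from about 0.425 to 1.025 m from the base axis. Payload 3.6 kg.
Tool frame: the origin (TCP) lies on the mounting face of the last link; the fingertips stand manip.tip_reach ahead of it and the grasp point (between the pads) lies 155 mm ahead of it (manip.tip_reach is the distance from the TCP to the fingertips, in m); y points along the fingers, z is the direction in which the jaws open and shut, and the axes are right-handed (so a half turn about y gives the same grasp; the last joint's range is limited). The gripper opens to 85 mm and grips with 20 to 120 N. Pads are 22 mm wide; open, the fingers measure 114 mm over their backs; the gripper's body (76 mm by 85 mm) begins 54 mm behind the grasp point. The pads swing forward as they close: fully open they stand 13 mm farther back than shut.
Start: joints at [-1.228, 0.591, 0.048, 1.609, -0.033, 0.943, -0.034], TCP at [0.306, 0.657, 0.405] pointing down, gripper open.
Joint ranges: [-2.69, 2.69], [-0.47, 2.24], [-1.27, 1.36], [0.19, 2.51], [-1.53, 4.68], [0.08, 2.07], [-3.09, 3.09]. Speed limits (rad/s): [2.57, 2.57, 3.14, 3.14, 3.14, 3.14, 3.14].

## Interface

Orientations are given as [roll, pitch, yaw] about the fixed x, y, z axes, in that order (R = Rz(yaw) Ry(pitch) Rx(roll)).
In Python, from bench import monitor, cams, manip gives the robot as it stands.
- The arm moves only by the tool send_rows, never from a script. Its argument "moves" is a list of rows, each an object with "gripper": the gripper's target within -1 to 1 (shut at 1, half-way at 0, fully open at -1); "xyz": the shift along the world's x, y, z in m, a list of three; "angular": the turn, a rotation vector about the world's x, y, z in rad, a list of three. In form: [{"gripper": gripper, "xyz": [tx, ty, tz], "angular": [ax, ay, az]}, ...]. A call has exactly 10 rows; each row is the pose to reach, as a shift and turn from the pose commanded when the call began; what a row does not reach only later rows make up. A row lasts 1/8 s, in which the tool goes at most 62.5 mm and 10.7 degrees, less where a joint would pass 70% of its speed; a pose out of reach is approached as far as the arm can. A call with a gripper value outside its range is refused whole. The fingers move at their own pace and stop on an object; "grip_force" is the grip in N (left out, the last holds). Time passes only in rows, so rows that repeat a pose let the fingers close, or fill a call up. It gives the time, the measured TCP pose, the force and the opening at its end, in the units of the state.
- monitor.observe(): the state, without advancing time (a new reading comes with each control period).
- cams.snapshot(name): name is "side" or "top"; returns a dict with "color" (480x640x3 uint8, blue, green, red), "camera_matrix" (3x3 intrinsics, pixels), "rvec" (rotation vector, rad) and "tvec" (3), from world to camera coordinates, as OpenCV has them. Camera axes: x right, y down, z forward; pixel columns grow to the right and rows downward; lengths in m; the calibration is good to about 2 mm. A picture is of the moment at which its call begins. There is no depth.
- manip.sign_off(): hands the job in, once; it reports no verdict.
The state is a dict: "time": time; "q": joint angles; "dq": joint speeds; "tau": joint torques, N m; "tcp_pos": TCP position; "ee_rot": TCP orientation; "ft_force": force on the tool from outside, world axes, zero at the start; "torque": the same for the moment, N m; "grip_width": opening from 0.0 (shut) to 1.0 (fully open).
Only numpy, scipy, OpenCV 4.12 (cv2) and the standard library are available. Lean on these libraries where they do the work, as an engineer would, in place of code of your own. Each camera call takes 0.05 s, during which the arm holds its last target.

## Task

The small sample gate is to be held ajar for a look at its hinges. First stand the white tube, which is in the way of the gate's swing, upright on the free part of the narrow raised rail beside the blue tube and let go of it. Then take the red knob of the sagging barrel bolt, lift the bolt over the bent-up lip of its keeper while drawing it towards the hinge side, pull the self-closing gate open towards the robot to about 35 degrees and finish still holding it there by the red knob; leave the blue tube and the other things on the desk where they are.

Things in the scene. Friction and masses are not known exactly. Their poses are not given: they have to be found in the camera images.
- gate_stand: Fixed plywood base, 120 x 310 x 15 mm, with two wooden posts 119 mm high that carry the small green gate. Origin: centre of its underside on the desk. Own +x points away from the robot, own +y along the shut gate from the keeper post to the hinge post. The shut gate lies in the plane x = 0 (22 mm thick, from y = +0.112 to y = -0.096, its bottom at 22 mm and top at 108 mm height). The bolt lies along the gate's front (-x) face.
- gate_leaf: The green gate leaf with the bolt on its front. Origin on the hinge axis at desk height, 118 mm along the stand's +y from the stand's origin; axes like the stand's when shut.
- hinge_axis (a point): Point on the gate's upright hinge axis, 110 mm above the desk; it does not move.
- gate (a joint): Gate angle in rad: 0 shut, grows as the latch end swings towards the robot (-x of the stand; clockwise seen from above), at most 1.2. A spring always closes it with about 0.24 N m at 0 and 0.42 N m at 0.6 rad. The bolt stops it at about 0.04 until it is drawn out of the keeper; never force it.
- bolt_slide (a joint): How far the bolt is drawn, in m: 0 fully shot, grows along the gate towards the hinge (+y of the stand while shut), at most 0.045. The bolt's toe is clear of the keeper from 0.022. Friction about 1 N.
- bolt_tilt (a joint): How far the bolt is lifted about its rear end in the barrel, in rad: 0 drooping under its own weight (0.15 kg), 0.14 at the upper stop. The toe clears the lip from about 0.07, which is 7 mm of lift at the knob (stop at 14 mm); it must stay lifted over the first 20 mm of drawing. Unlifted, the toe catches behind the lip after 4 mm.
- bolt: The dark steel bolt with its red upright knob, one rigid piece. The knob is a round rod 15 mm in diameter and 50 mm long, its top 152 mm above the desk; its upper 44 mm stand clear above the gate's top (108 mm), its axis 22 mm in front of the gate's middle plane. Origin on the bolt's pivot in the barrel, 102 mm along the bolt from the knob; for the knob itself use point knob_grip.
- knob_grip (a point): Point on the red knob's axis, 126 mm above the desk when the bolt droops, 26 mm below the knob's top. 172 mm from the hinge axis along the gate at bolt_slide 0, and nearer by what the bolt is drawn.
- keeper_lip (a point): Top edge of the keeper's bent-up lip, 76 mm above the desk, on the front of the post at the gate's free end; it does not move.
- tube_rail: Fixed narrow aluminium rail: a bar 160 mm long (own x) and 32 mm wide (own y), its flat top 60 mm above the desk, on two posts and a foot plate 160 x 56 mm. Origin: centre of its underside.
- white_tube: White or light grey tube with a black cap, 24 mm in diameter and 66 mm high, 0.04 kg, standing upright on the desk in front of the gate. Origin: centre of its underside; own z along the tube.
- white_tube_center (a point): Centre of the white tube, 33 mm above its underside.
- blue_tube: Blue tube with a black cap, 24 mm in diameter and 66 mm high, standing somewhere along the rail's top. Origin: centre of its underside.
- tape_roll: Roll of brown tape lying flat, 92 mm across, 48 mm high; a bystander.
- lock_cylinder_0: Brass lock cylinder, 73 mm long, 17 mm high, lying flat; a bystander.
Not all that is in view belongs to the job. Leave any pink look-alike of the white_tube alone.

How it is judged:
By the outcome, as a careful person would: the job done as asked, in the order asked, and still so for the second after the job is handed in, while the arm keeps its last pose, push and grip.
It also fails if it takes over 48 s, if anything falls off the work surface, if the arm or the gripper's body presses on something with over 40 N, if the wrist force passes 120 N, or if a joint passes its speed limit or range.

## Working session

There is one attempt and no reset: what is moved stays moved. The work goes in short steps, Python scripts to look and compute and a tool call to move; the robot and the scene stay as the last step left them, time stands still between calls to the robot, and variables do not carry over. Pictures are saved under pics/ and viewed, and the job is handed in when it is done.

Besides the shell and the picture viewer there is one more tool, called in YAML: its name, and indented under it one key for each argument. send_rows: Moves the arm, as the interface text tells. Its arguments: {"type":"object","properties":{"moves":{"type":"array","items":{"type":"object","properties":{"gripper":{"type":"number"},"xyz":{"type":"array","items":{"type":"number"}},"angular":{"type":"array","items":{"type":"number"}}}}},"grip_force":{"type":"number"}},"required":["moves"]}

```bash
ls; mkdir -p pics
python3 - <<'E'
from bench import monitor,cams,manip
import cv2,pickle
s=monitor.observe();print(s,manip.tip_reach)
d={}
for n in("side","top"):
    c=cams.snapshot(n);d[n]=c;cv2.imwrite(f"pics/{n}0.png",c["color"]);print(n,c["camera_matrix"],c["rvec"],c["tvec"])
pickle.dump(d,open("c0.pkl","wb"))
E
```

```text
pics
{'time': 0.0, 'q': array([-1.22848516,  0.59212421,  0.04831711,  1.60983221, -0.03329599,
        0.94271003, -0.03369028]), 'dq': array([-0.00093071,  0.0002824 ,  0.00201026, -0.00074957,  0.00021449,
       -0.00268345,  0.00024058]), 'tau': array([ 2.76607798e-04, -5.48694384e+01,  1.54663369e+00, -1.98121655e+01,
        9.43424937e-03,  8.69110896e-03,  1.91724627e-05]), 'tcp_pos': array([0.30585225, 0.65684041, 0.40353359]), 'ee_rot': array([-1.57306072e+00, -1.40715871e-04, -4.35732997e-01]), 'ft_force': array([-0.54961308, -0.60245893,  0.00381387]), 'torque': array([-0.0434316 , -0.02744931,  0.00541849]), 'grip_width': 1.0060451617070003} 0.1734
side [[518.30706751   0.         324.38102194]
 [  0.         518.30706751 239.24647732]
 [  0.           0.           1.        ]] [ 2.18460571 -0.14834476  0.04334552] [-0.49497854  0.0896348   1.06028719]
top [[532.92519342   0.         316.19647714]
 [  0.         532.92519342 231.4938711 ]
 [  0.           0.           1.        ]] [ 2.15540399 -2.19443505  0.1213029 ] [-0.06507657  0.5312361   1.22705735]
```

View pics/side0.png

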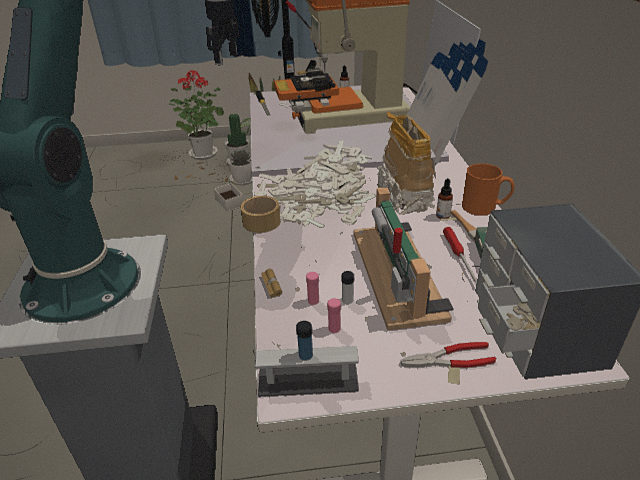

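View pics/top0.png

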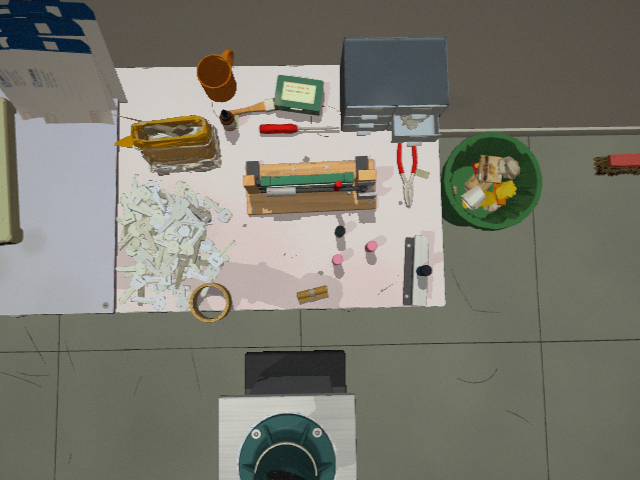

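```bash
cat > h.py <<'E'
import cv2,pickle,numpy as np
from scipy.optimize import least_squares
def proj(c,P):
    return cv2.projectPoints(np.atleast_2d(np.array(P,float)),c["rvec"],c["tvec"],c["camera_matrix"],None)[0].reshape(-1,2)
def ray(c,uv):
    R,_=cv2.Rodrigues(c["rvec"]);t=np.array(c["tvec"]).ravel()
    d=R.T@np.linalg.inv(c["camera_matrix"])@np.array([uv[0],uv[1],1.]);return -R.T@t,d
def atz(c,uv,z):
    o,d=ray(c,uv);return o+d*(z-o[2])/d[2]
def tri(c1,u1,c2,u2):
    o1,d1=ray(c1,u1);o2,d2=ray(c2,u2)
    s=np.linalg.lstsq(np.c_[d1,-d2],o2-o1,rcond=None)[0]
    a=o1+d1*s[0];b=o2+d2*s[1];return (a+b)/2,np.linalg.norm(a-b)
E
python3 - <<'E'
from h import *
d=pickle.load(open("c0.pkl","rb"))
a=d["side"]["color"][255:395,250:390];b=d["top"]["color"][220:310,290:440]
cv2.imwrite("pics/a.png",np.hstack([cv2.resize(a,(560,560),interpolation=2)]))
cv2.imwrite("pics/b.png",cv2.resize(b,(750,450),interpolation=2))
cv2.imwrite("pics/c.png",cv2.resize(d["side"]["color"][195:335,345:465],(480,560),interpolation=2))
cv2.imwrite("pics/d.png",cv2.resize(d["top"]["color"][150:220,236:386],(750,350),interpolation=2))
for n in d: print(n,ray(d[n],(320,240)))
E
```

```text
side (array([ 0.40764464, -0.86845177,  0.67591748]), array([ 0.07784111,  0.81035955, -0.58080265]))
top (array([ 0.40431246, -0.05973833,  1.27478597]), array([ 0.08419601, -0.01870796, -0.99642699]))
```

View pics/a.png

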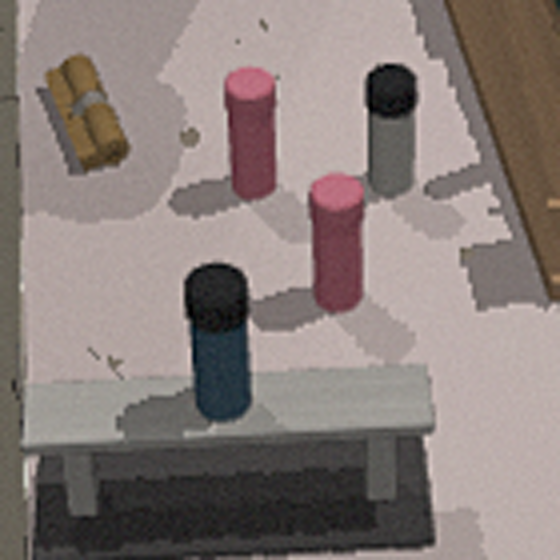

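View pics/b.png

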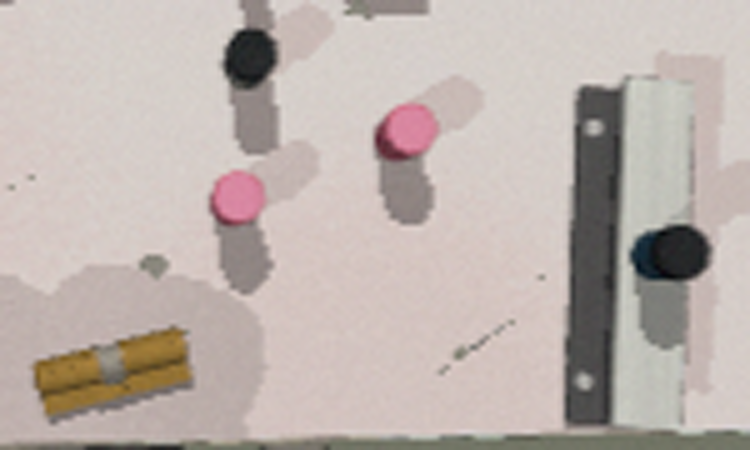

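View pics/c.png

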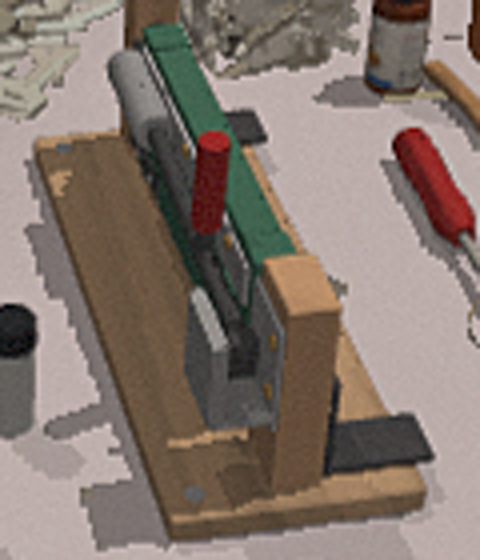

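View pics/d.png

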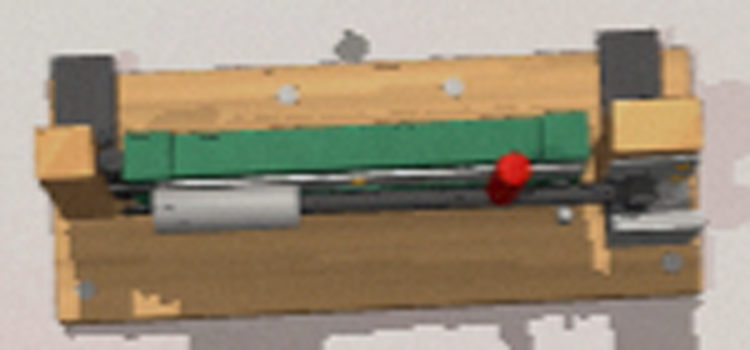

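Run:
```python
from h import *
d=pickle.load(open("c0.pkl","rb"));S,T=d["side"],d["top"]
sa=lambda x,y:(250+x/4-.375,255+y/4-.375)
tb=lambda x,y:(290+x/5-.4,220+y/5-.4)
sc=lambda x,y:(345+x/4-.375,195+y/4-.375)
td=lambda x,y:(236+x/5-.4,150+y/5-.4)
def p(n,v):print(n,np.round(v,4) if not isinstance(v,tuple) else (np.round(v[0],4),round(v[1],4)))
# white
p("w cap tri",tri(S,sa(392,81),T,tb(253,54)))
p("w top",atz(T,tb(253,54),.066));p("w side base",atz(S,sa(391,182),0))
p("blue tri",tri(S,sa(217,280),T,tb(681,251)))
p("b top z.126",atz(T,tb(681,251),.126));p("b side base .06",atz(S,sa(223,404),.06))
for k in [(625,77),(692,84),(684,429),(612,427)]:p("rail T",atz(T,tb(*k),.06))
for k in [(22,400),(428,366),(432,428),(22,445)]:p("rail S",atz(S,sa(*k),.06))
p("foot T",[atz(T,tb(*k),.003) for k in [(577,87),(567,423)]])
p("knob tri",tri(S,sc(213,141),T,td(514,170)))
p("knob T .152",atz(T,td(515,168),.152)); p("knob S .152",atz(S,sc(213,141),.152))
for k in [(47,75),(692,47),(702,291),(65,322)]:p("base T",atz(T,td(*k),.015))
for k in [(36,147),(170,527),(425,495)]:p("base S",atz(S,sc(*k),.015))
```

```text
w cap tri (array([ 0.5281, -0.1292,  0.0607]), np.float64(0.0001))
w top [ 0.5276 -0.1289  0.066 ]
w side base [ 0.5273 -0.1318  0.    ]
blue tri (array([ 0.4328, -0.3089,  0.1223]), np.float64(0.0004))
b top z.126 [ 0.4329 -0.3081  0.126 ]
b side base .06 [ 0.4316 -0.3139  0.06  ]
rail T [ 0.5146 -0.2998  0.06  ]
rail T [ 0.5109 -0.3304  0.06  ]
rail T [ 0.3542 -0.3206  0.06  ]
rail T [ 0.3557 -0.288   0.06  ]
rail S [ 0.3537 -0.3004  0.06  ]
rail S [ 0.514  -0.3059  0.06  ]
rail S [ 0.51   -0.3375  0.06  ]
rail S [ 0.3534 -0.3232  0.06  ]
foot T [[ 0.5154 -0.2878  0.003 ]
 [ 0.3557 -0.2774  0.003 ]]
knob tri (array([ 0.6201, -0.1227,  0.148 ]), np.float64(0.0002))
knob T .152 [ 0.6203 -0.1229  0.152 ]
knob S .152 [ 0.6184 -0.1283  0.152 ]
base T [0.6957 0.0934 0.015 ]
base T [ 0.7045 -0.2174  0.015 ]
base T [ 0.5856 -0.2187  0.015 ]
base T [0.5759 0.0854 0.015 ]
base S [0.5746 0.075  0.015 ]
base S [ 0.5833 -0.2265  0.015 ]
base S [ 0.7005 -0.2237  0.015 ]
```

The target is the grey tube with the black cap (side 347,288 / top 340,231). The two pink ones (side 313,288 and 334,316) are look-alikes, and the blue one stands on the rail. The enlarged crops confirm this. I'm moving over the tube now.

send_rows:
  moves:
    - {"gripper":-1,"xyz":[0.01,-0.05,0],"angular":[0,0,0.03]}
    - {"gripper":-1,"xyz":[0.03,-0.105,0],"angular":[0,0,0.07]}
    - {"gripper":-1,"xyz":[0.045,-0.16,0],"angular":[0,0,0.11]}
    - {"gripper":-1,"xyz":[0.06,-0.215,0],"angular":[0,0,0.15]}
    - {"gripper":-1,"xyz":[0.075,-0.27,0],"angular":[0,0,0.19]}
    - {"gripper":-1,"xyz":[0.09,-0.325,0],"angular":[0,0,0.23]}
    - {"gripper":-1,"xyz":[0.105,-0.38,0],"angular":[0,0,0.27]}
    - {"gripper":-1,"xyz":[0.12,-0.435,0],"angular":[0,0,0.31]}
    - {"gripper":-1,"xyz":[0.135,-0.49,0],"angular":[0,0,0.35]}
    - {"gripper":-1,"xyz":[0.15,-0.545,0],"angular":[0,0,0.369]}

```text
time: 1.35
tcp_pos: [0.4561, 0.1104, 0.4047]
ee_rot: [-1.571, -0.0, -0.066]
ft_force: [0.8, 0.4, 0.6]
grip_width: 0.999
```

send_rows:
  moves:
    - {"gripper":-1,"xyz":[0.015,-0.05,-0.01],"angular":[0,0,0]}
    - {"gripper":-1,"xyz":[0.03,-0.1,-0.025],"angular":[0,0,0]}
    - {"gripper":-1,"xyz":[0.045,-0.15,-0.045],"angular":[0,0,0]}
    - {"gripper":-1,"xyz":[0.06,-0.2,-0.065],"angular":[0,0,0]}
    - {"gripper":-1,"xyz":[0.071,-0.24,-0.085],"angular":[0,0,0]}
    - {"gripper":-1,"xyz":[0.071,-0.24,-0.105],"angular":[0,0,0]}
    - {"gripper":-1,"xyz":[0.071,-0.24,-0.12],"angular":[0,0,0]}
    - {"gripper":-1,"xyz":[0.071,-0.24,-0.13],"angular":[0,0,0]}
    - {"gripper":-1,"xyz":[0.071,-0.24,-0.13],"angular":[0,0,0]}
    - {"gripper":-1,"xyz":[0.071,-0.24,-0.13],"angular":[0,0,0]}

```text
time: 2.6
tcp_pos: [0.5273, -0.1273, 0.2752]
ee_rot: [-1.571, -0.001, -0.066]
ft_force: [0.4, -0.1, -0.1]
grip_width: 1.0
```

```bash
cat > snap.py <<'E'
import sys
from h import *
from bench import monitor,cams,manip
def snap(tag,crops):
    s=monitor.observe();print(s["time"],np.round(s["tcp_pos"],4),np.round(s["ee_rot"],4),np.round(s["ft_force"],2),s["grip_width"])
    d={}
    for n in crops:
        c=cams.snapshot(n);d[n]=c;x0,x1,y0,y1=crops[n];k=4
        cv2.imwrite(f"pics/{tag}_{n}.png",cv2.resize(c["color"][y0:y1,x0:x1],None,fx=k,fy=k,interpolation=2))
    pickle.dump(d,open(tag+".pkl","wb"))
E
python3 -c "
from snap import *
snap('s1',{'side':(250,400,190,335),'top':(270,430,170,300)})"
```

```text
2.6 [ 0.5273 -0.1273  0.2752] [-1.5708e+00 -9.0000e-04 -6.5800e-02] [ 0.41 -0.06 -0.09] 0.9999903335921847
```

View pics/s1_side.png

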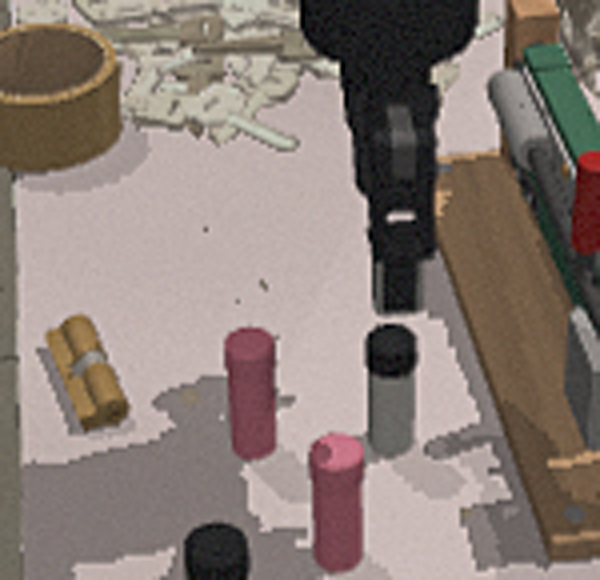

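View pics/s1_top.png

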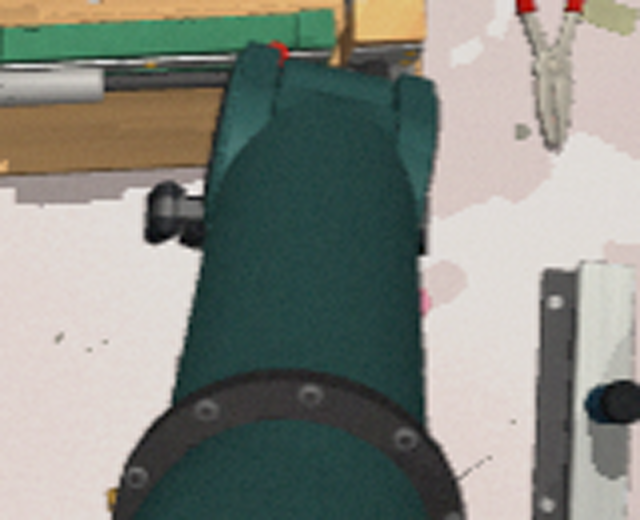

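Run:
```python
from h import *
S=pickle.load(open("s1.pkl","rb"))["side"]
j=np.array([.066,.998,0]);p=np.array([.5273,-.1273,.2752])
for r in(.15,.16,.1734):
  print(r,[proj(S,p-[0,0,r]+s*j*.05).round(1).tolist() for s in(-1,1)])
print("cap",proj(S,[.5275,-.1295,.066]),"obs",250+391/4,190+338/4)
```

```text
0.15 [[[349.8, 263.6]], [[344.6, 230.7]]]
0.16 [[[349.8, 268.1]], [[344.7, 235.0]]]
0.1734 [[[349.8, 274.1]], [[344.7, 240.8]]]
cap [[347.37369187 272.78175148]] obs 347.75 274.5
```

send_rows:
  moves:
    - {"gripper":-1,"xyz":[0,-0.002,-0.03],"angular":[0,0,0]}
    - {"gripper":-1,"xyz":[0,-0.002,-0.055],"angular":[0,0,0]}
    - {"gripper":-1,"xyz":[0,-0.002,-0.07],"angular":[0,0,0]}
    - {"gripper":-1,"xyz":[0,-0.002,-0.075],"angular":[0,0,0]}
    - {"gripper":0,"xyz":[0,-0.002,-0.075],"angular":[0,0,0]}
    - {"gripper":0.5,"xyz":[0,-0.002,-0.075],"angular":[0,0,0]}
    - {"gripper":1,"xyz":[0,-0.002,-0.075],"angular":[0,0,0]}
    - {"gripper":1,"xyz":[0,-0.002,-0.075],"angular":[0,0,0]}
    - {"gripper":1,"xyz":[0,-0.002,-0.075],"angular":[0,0,0]}
    - {"gripper":1,"xyz":[0,-0.002,-0.075],"angular":[0,0,0]}
  grip_force: 25

```text
time: 3.95
tcp_pos: [0.5274, -0.1298, 0.2002]
ee_rot: [-1.571, -0.001, -0.067]
ft_force: [-1.0, 0.6, 5.6]
grip_width: 0.275
```

send_rows:
  moves:
    - {"gripper":1,"xyz":[0,0,0.03],"angular":[0,0,0]}
    - {"gripper":1,"xyz":[0,0,0.08],"angular":[0,0,0]}
    - {"gripper":1,"xyz":[0,-0.01,0.12],"angular":[0,0,0]}
    - {"gripper":1,"xyz":[-0.01,-0.05,0.13],"angular":[0,0,0]}
    - {"gripper":1,"xyz":[-0.025,-0.1,0.13],"angular":[0,0,0]}
    - {"gripper":1,"xyz":[-0.04,-0.15,0.13],"angular":[0,0,0]}
    - {"gripper":1,"xyz":[-0.0485,-0.1845,0.125],"angular":[0,0,0]}
    - {"gripper":1,"xyz":[-0.0485,-0.1845,0.1],"angular":[0,0,0]}
    - {"gripper":1,"xyz":[-0.0485,-0.1845,0.09],"angular":[0,0,0]}
    - {"gripper":1,"xyz":[-0.0485,-0.1845,0.085],"angular":[0,0,0]}

```text
time: 5.2
tcp_pos: [0.4786, -0.3134, 0.2839]
ee_rot: [-1.57, 0.001, -0.066]
ft_force: [-0.6, 0.5, -0.7]
grip_width: 0.277
```

```bash
python3 -c "
from snap import *
snap('s2',{'side':(240,400,260,400),'top':(330,450,210,320)})"
```

```text
5.2 [ 0.4786 -0.3134  0.2839] [-1.5697e+00  1.3000e-03 -6.5500e-02] [-0.56  0.48 -0.71] 0.276810520069868
```

View pics/s2_side.png

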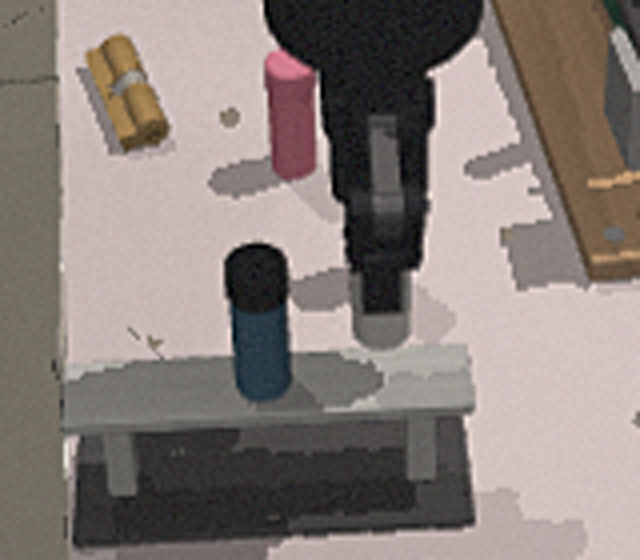

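View pics/s2_top.png

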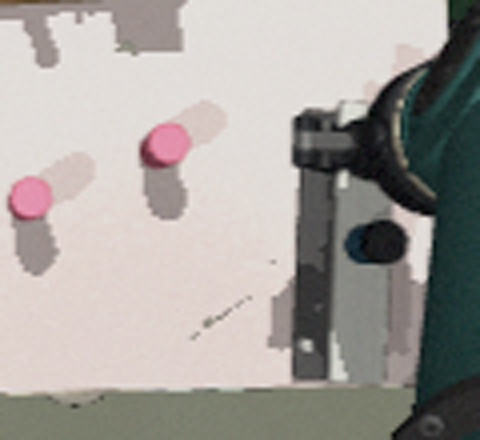

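Run:
```python
from h import *
S=pickle.load(open("s2.pkl","rb"))["side"]
f=lambda u:(240+(u[0]+.5)/4-.5,260+(u[1]+.5)/4-.5)
a=np.linspace(0,2*np.pi,60)
def ell(x,y,z):
    q=proj(S,np.c_[x+.012*np.cos(a),y+.012*np.sin(a),0*a+z]);return q[:,0].min(),q[:,0].max(),q[:,1].max()
print("pred carried",ell(.4786,-.3134,.0839-.0005),"obs",f((353,0))[0],f((410,0))[0],f((0,348))[1])
print("pred blue fit: obs",f((235,0))[0],f((292,0))[0],f((0,404))[1])
for y in(-.308,-.311,-.314,-.317): print(y,ell(.4325,y,.06))
for k in [(64,375),(470,344),(474,408),(62,430)]: print(f(k),atz(S,f(k),.06))
```

```text
pred carried (np.float64(327.2227992632688), np.float64(342.77566689958735), np.float64(347.50478456040173)) obs 327.875 342.125 346.625
pred blue fit: obs 298.375 312.625 360.625
-0.308 (np.float64(297.9599014118287), np.float64(313.2470285777748), np.float64(358.615457461335))
-0.311 (np.float64(298.11647912073215), np.float64(313.4493268499372), np.float64(360.09013068792984))
-0.314 (np.float64(298.27399886756706), np.float64(313.6528414597886), np.float64(361.5737789947904))
-0.317 (np.float64(298.43246917953473), np.float64(313.8575834104273), np.float64(363.0664845675207))
(255.625, 353.375) [ 0.35451003 -0.29793479  0.06      ]
(357.125, 345.625) [ 0.51497212 -0.30498107  0.06      ]
(358.125, 361.625) [ 0.51077381 -0.33759961  0.06      ]
(255.125, 367.125) [ 0.35332139 -0.32572113  0.06      ]
```

Run:
```python
from h import *
S=pickle.load(open("c0.pkl","rb"))["side"];T=pickle.load(open("c0.pkl","rb"))["top"]
g=cv2.cvtColor(S["color"],6)
for c in(265,280,330,336,345): print(c,list(zip(range(344,374),g[344:374,c-1:c+2].mean(1).astype(int))))
g=cv2.cvtColor(T["color"],6)
for r in(245,250,256,262): print(r,list(zip(range(400,434),g[r-1:r+2,400:434].mean(0).astype(int))))
for u in[(336,349),(336,362)]:print(atz(S,u,.06))
```

```text
265 [(344, np.int64(165)), (345, np.int64(167)), (346, np.int64(164)), (347, np.int64(167)), (348, np.int64(166)), (349, np.int64(164)), (350, np.int64(148)), (351, np.int64(158)), (352, np.int64(156)), (353, np.int64(156)), (354, np.int64(155)), (355, np.int64(157)), (356, np.int64(156)), (357, np.int64(153)), (358, np.int64(156)), (359, np.int64(156)), (360, np.int64(156)), (361, np.int64(157)), (362, np.int64(157)), (363, np.int64(161)), (364, np.int64(167)), (365, np.int64(150)), (366, np.int64(92)), (367, np.int64(85)), (368, np.int64(81)), (369, np.int64(74)), (370, np.int64(73)), (371, np.int64(70)), (372, np.int64(69)), (373, np.int64(75))]
280 [(344, np.int64(162)), (345, np.int64(133)), (346, np.int64(162)), (347, np.int64(168)), (348, np.int64(150)), (349, np.int64(148)), (350, np.int64(156)), (351, np.int64(155)), (352, np.int64(155)), (353, np.int64(156)), (354, np.int64(157)), (355, np.int64(155)), (356, np.int64(149)), (357, np.int64(136)), (358, np.int64(132)), (359, np.int64(96)), (360, np.int64(96)), (361, np.int64(95)), (362, np.int64(112)), (363, np.int64(145)), (
[... 4527 characters left out ...]
, np.int64(76)), (406, np.int64(80)), (407, np.int64(77)), (408, np.int64(76)), (409, np.int64(78)), (410, np.int64(76)), (411, np.int64(78)), (412, np.int64(69)), (413, np.int64(90)), (414, np.int64(162)), (415, np.int64(198)), (416, np.int64(195)), (417, np.int64(196)), (418, np.int64(196)), (419, np.int64(194)), (420, np.int64(190)), (421, np.int64(190)), (422, np.int64(194)), (423, np.int64(192)), (424, np.int64(183)), (425, np.int64(181)), (426, np.int64(177)), (427, np.int64(163)), (428, np.int64(159)), (429, np.int64(186)), (430, np.int64(187)), (431, np.int64(188)), (432, np.int64(187)), (433, np.int64(186))]
[ 0.4807884  -0.30717488  0.06      ]
[ 0.47704475 -0.33345351  0.06      ]
```

send_rows:
  moves:
    - {"gripper":1,"xyz":[0,-0.0025,-0.006],"angular":[0,0,0]}
    - {"gripper":1,"xyz":[0,-0.0025,-0.012],"angular":[0,0,0]}
    - {"gripper":1,"xyz":[0,-0.0025,-0.017],"angular":[0,0,0]}
    - {"gripper":1,"xyz":[0,-0.0025,-0.02],"angular":[0,0,0]}
    - {"gripper":1,"xyz":[0,-0.0025,-0.022],"angular":[0,0,0]}
    - {"gripper":1,"xyz":[0,-0.0025,-0.0235],"angular":[0,0,0]}
    - {"gripper":1,"xyz":[0,-0.0025,-0.0245],"angular":[0,0,0]}
    - {"gripper":1,"xyz":[0,-0.0025,-0.0245],"angular":[0,0,0]}
    - {"gripper":1,"xyz":[0,-0.0025,-0.0245],"angular":[0,0,0]}
    - {"gripper":1,"xyz":[0,-0.0025,-0.0245],"angular":[0,0,0]}

```text
time: 6.55
tcp_pos: [0.4786, -0.3168, 0.2603]
ee_rot: [-1.571, -0.0, -0.067]
ft_force: [0.1, -0.0, 0.9]
grip_width: 0.276
```

```bash
python3 -c "
from snap import *
snap('s3',{'side':(240,400,260,400)})"
```

```text
6.55 [ 0.4786 -0.3168  0.2603] [-1.5709e+00 -3.0000e-04 -6.6800e-02] [ 0.15 -0.02  0.89] 0.27642880243615225
```

View pics/s3_side.png

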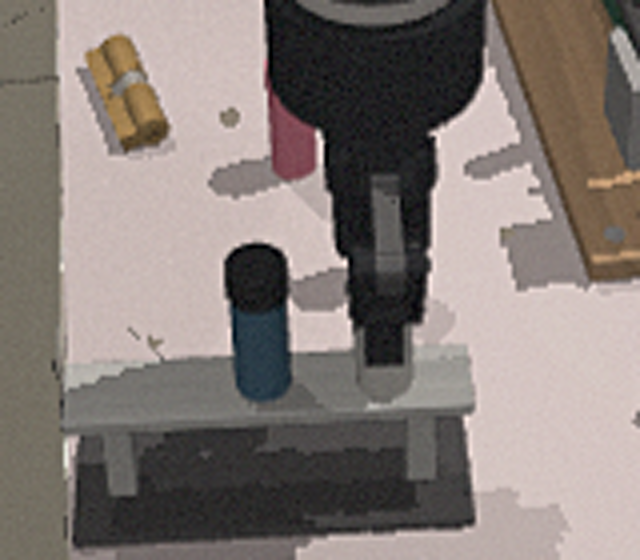

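send_rows:
  moves:
    - {"gripper":1,"xyz":[0,0.001,0.001],"angular":[0,0,0]}
    - {"gripper":1,"xyz":[0,0.002,0.001],"angular":[0,0,0]}
    - {"gripper":1,"xyz":[0,0.002,-0.0005],"angular":[0,0,0]}
    - {"gripper":1,"xyz":[0,0.002,-0.001],"angular":[0,0,0]}
    - {"gripper":1,"xyz":[0,0.002,-0.001],"angular":[0,0,0]}
    - {"gripper":0.2,"xyz":[0,0.002,-0.0005],"angular":[0,0,0]}
    - {"gripper":-0.2,"xyz":[0,0.002,0],"angular":[0,0,0]}
    - {"gripper":-0.6,"xyz":[0,0.002,0],"angular":[0,0,0]}
    - {"gripper":-0.6,"xyz":[0,0.002,0.02],"angular":[0,0,0]}
    - {"gripper":-0.6,"xyz":[0,0.002,0.05],"angular":[0,0,0]}

```text
time: 7.85
tcp_pos: [0.4781, -0.3145, 0.3096]
ee_rot: [-1.57, 0.003, -0.067]
ft_force: [1.0, 0.4, 0.1]
grip_width: 0.8
```

```bash
python3 -c "
from snap import *
snap('s4',{'side':(240,400,260,400)})"
```

```text
7.85 [ 0.4781 -0.3145  0.3096] [-1.5695  0.0027 -0.0667] [1.02 0.38 0.13] 0.7995397649351035
```

View pics/s4_side.png

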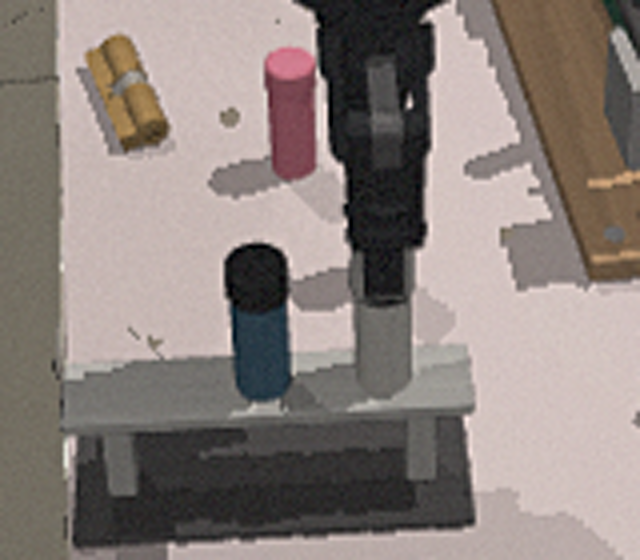

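```bash
python3 -c "
from bench import monitor;print(monitor.observe()['q'].round(3))"
```

```text
[ 0.455  0.525  0.066  2.027 -0.06   0.586  2.065]
```

send_rows:
  moves:
    - {"gripper":-0.6,"xyz":[0,0,0.04],"angular":[0,0,0]}
    - {"gripper":-0.6,"xyz":[0.01,0.015,0.07],"angular":[0,0,-0.16]}
    - {"gripper":-0.6,"xyz":[0.035,0.045,0.08],"angular":[0,0,-0.33]}
    - {"gripper":-0.6,"xyz":[0.06,0.08,0.08],"angular":[0,0,-0.5]}
    - {"gripper":-0.6,"xyz":[0.085,0.115,0.08],"angular":[0,0,-0.67]}
    - {"gripper":-0.6,"xyz":[0.11,0.15,0.08],"angular":[0,0,-0.84]}
    - {"gripper":-0.6,"xyz":[0.13,0.175,0.07],"angular":[0,0,-1.01]}
    - {"gripper":-0.6,"xyz":[0.1415,0.1905,0.06],"angular":[0,0,-1.18]}
    - {"gripper":-0.6,"xyz":[0.1415,0.1905,0.05],"angular":[0,0,-1.34]}
    - {"gripper":-0.6,"xyz":[0.1415,0.1905,0.045],"angular":[0,0,-1.474]}

```text
time: 9.15
tcp_pos: [0.62, -0.1234, 0.3541]
ee_rot: [-1.572, 0.0, -1.544]
ft_force: [-0.7, -0.1, 0.6]
grip_width: 0.803
```

```bash
python3 -c "
from snap import *
snap('s5',{'side':(330,470,170,330),'top':(230,440,150,300)})"
```

```text
9.15 [ 0.62   -0.1234  0.3541] [-1.5724e+00  1.0000e-04 -1.5441e+00] [-0.67 -0.07  0.58] 0.8025618369615534
```

View pics/s5_side.png

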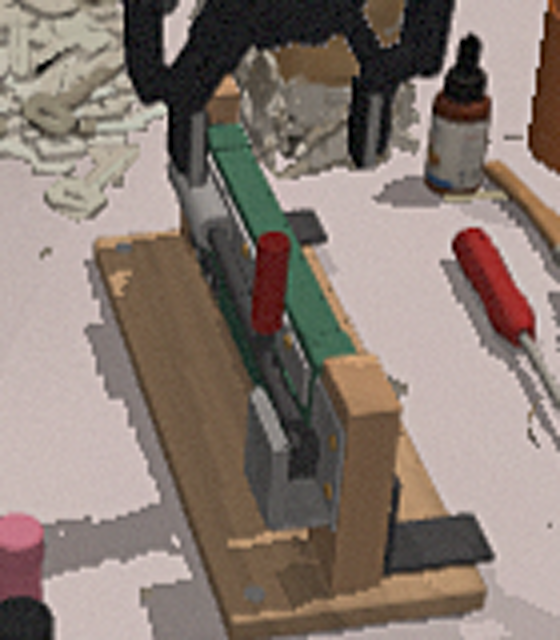

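View pics/s5_top.png

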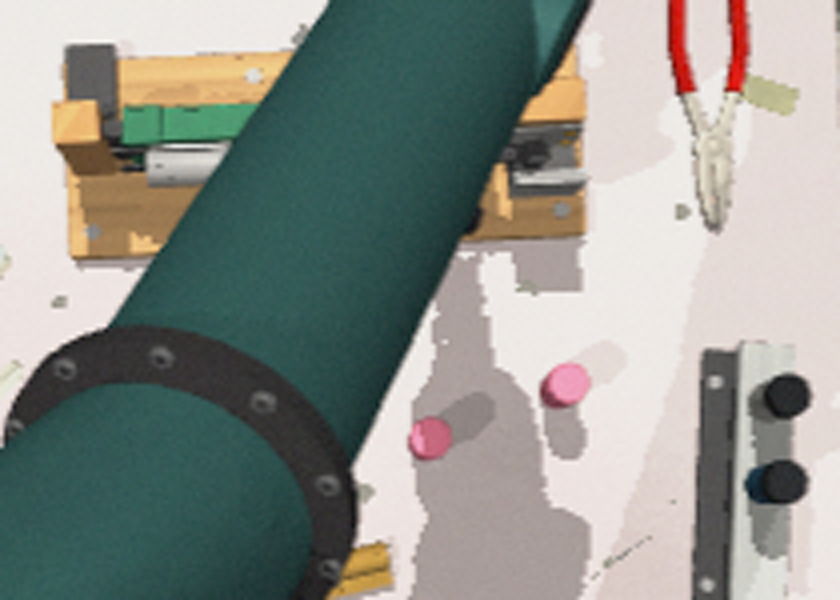

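Run:
```python
from h import *
S=pickle.load(open("s5.pkl","rb"))["side"]
for r in(.155,.168):
  print(proj(S,[[.62+s,-.1234,.3541-r] for s in(-.034,0,.034)]).round(1).tolist())
print(proj(S,[[.62,-.1245,.152],[.62,-.124,.126]]),330+273/4,170+240/4)
```

```text
[[380.4, 207.5], [399.7, 205.8], [418.8, 204.1]]
[[380.1, 213.8], [399.2, 212.1], [418.2, 210.5]]
[[398.24721426 228.59548559]
 [397.34058931 240.28421365]] 398.25 230.0
```

send_rows:
  moves:
    - {"gripper":-0.6,"xyz":[0,-0.0015,-0.02],"angular":[0,0,0]}
    - {"gripper":-0.6,"xyz":[0,-0.0015,-0.04],"angular":[0,0,0]}
    - {"gripper":-0.6,"xyz":[0,-0.0015,-0.055],"angular":[0,0,0]}
    - {"gripper":-0.6,"xyz":[0,-0.0015,-0.064],"angular":[0,0,0]}
    - {"gripper":-0.6,"xyz":[0,-0.0015,-0.067],"angular":[0,0,0]}
    - {"gripper":-0.6,"xyz":[0,-0.0015,-0.067],"angular":[0,0,0]}
    - {"gripper":-0.1,"xyz":[0,-0.0015,-0.067],"angular":[0,0,0]}
    - {"gripper":0.2,"xyz":[0,-0.0015,-0.067],"angular":[0,0,0]}
    - {"gripper":0.4,"xyz":[0,-0.0015,-0.067],"angular":[0,0,0]}
    - {"gripper":0.4,"xyz":[0,-0.0015,-0.067],"angular":[0,0,0]}
  grip_force: 40

```text
time: 10.5
tcp_pos: [0.6201, -0.1257, 0.2883]
ee_rot: [-1.571, -0.0, -1.541]
ft_force: [-0.8, -0.3, -0.4]
grip_width: 0.301
```

```bash
python3 -c "
from snap import *
snap('s6',{'side':(330,470,170,330)})"
```

```text
10.5 [ 0.6201 -0.1257  0.2883] [-1.5706e+00 -1.0000e-04 -1.5407e+00] [-0.78 -0.33 -0.45] 0.3008727794837445
```

View pics/s6_side.png

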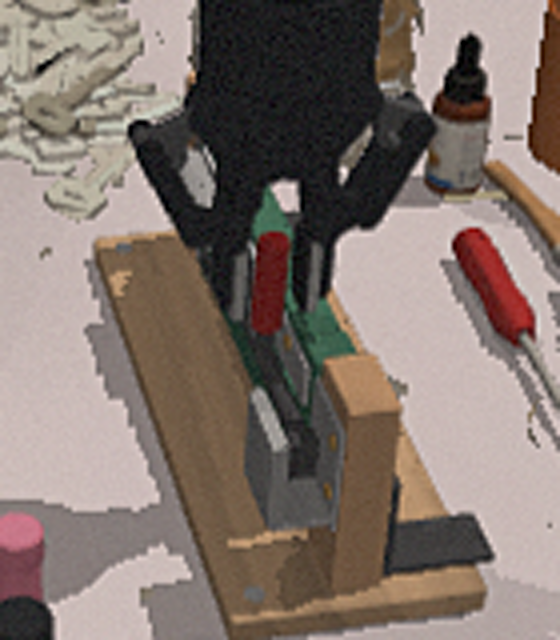

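send_rows:
  moves:
    - {"gripper":0.6,"xyz":[0,0,0],"angular":[0,0,0]}
    - {"gripper":0.7,"xyz":[0,0,0],"angular":[0,0,0]}
    - {"gripper":1,"xyz":[0,0,0],"angular":[0,0,0]}
    - {"gripper":1,"xyz":[0,0,0],"angular":[0,0,0]}
    - {"gripper":1,"xyz":[0,0,0],"angular":[0,0,0]}
    - {"gripper":1,"xyz":[0,0,0],"angular":[0,0,0]}
    - {"gripper":1,"xyz":[0,0.0005,0.001],"angular":[0,0,0]}
    - {"gripper":1,"xyz":[0,0.001,0.002],"angular":[0,0,0]}
    - {"gripper":1,"xyz":[0,0.0015,0.003],"angular":[0,0,0]}
    - {"gripper":1,"xyz":[0,0.0015,0.003],"angular":[0,0,0]}

```text
time: 11.8
tcp_pos: [0.6197, -0.1243, 0.2909]
ee_rot: [-1.572, -0.0, -1.54]
ft_force: [1.3, -1.3, -4.5]
grip_width: 0.164
```

```bash
python3 -c "
from snap import *
snap('s7',{'side':(330,470,170,330)})"
```

```text
11.8 [ 0.6197 -0.1243  0.2909] [-1.5717e+00 -3.0000e-04 -1.5405e+00] [ 1.32 -1.32 -4.52] 0.16350205451450672
```

View pics/s7_side.png

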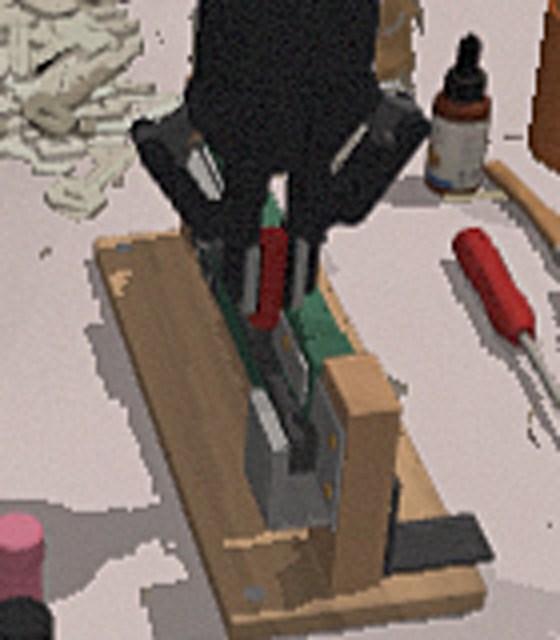

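send_rows:
  moves:
    - {"gripper":1,"xyz":[0,0.0004,0.001],"angular":[0,0,0]}
    - {"gripper":1,"xyz":[0,0.0008,0.002],"angular":[0,0,0]}
    - {"gripper":1,"xyz":[0,0.0012,0.003],"angular":[0,0,0]}
    - {"gripper":1,"xyz":[0,0.0016,0.004],"angular":[0,0,0]}
    - {"gripper":1,"xyz":[0,0.002,0.005],"angular":[0,0,0]}
    - {"gripper":1,"xyz":[0,0.0024,0.006],"angular":[0,0,0]}
    - {"gripper":1,"xyz":[0,0.0028,0.007],"angular":[0,0,0]}
    - {"gripper":1,"xyz":[0,0.0032,0.008],"angular":[0,0,0]}
    - {"gripper":1,"xyz":[0,0.0032,0.008],"angular":[0,0,0]}
    - {"gripper":1,"xyz":[0,0.0032,0.008],"angular":[0,0,0]}

```text
time: 13.1
tcp_pos: [0.62, -0.1208, 0.299]
ee_rot: [-1.571, 0.0, -1.541]
ft_force: [1.6, 1.0, -6.6]
grip_width: 0.16
```

```bash
python3 -c "
from snap import *
snap('s8',{'side':(330,470,170,330)})"
```

```text
13.1 [ 0.62   -0.1208  0.299 ] [-1.5711e+00  4.0000e-04 -1.5406e+00] [ 1.58  0.95 -6.58] 0.1602115427351956
```

View pics/s8_side.png

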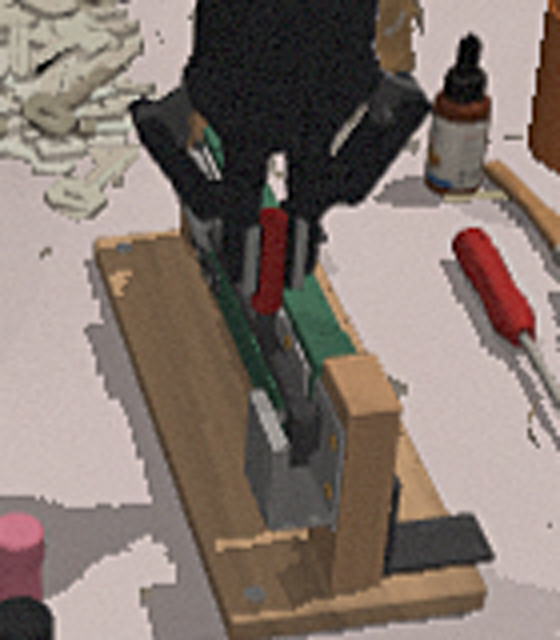

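send_rows:
  moves:
    - {"gripper":1,"xyz":[0,0.003,0],"angular":[0,0,0]}
    - {"gripper":1,"xyz":[0,0.007,0],"angular":[0,0,0]}
    - {"gripper":1,"xyz":[-0.0005,0.011,0],"angular":[0,0,0]}
    - {"gripper":1,"xyz":[-0.0005,0.015,0],"angular":[0,0,0]}
    - {"gripper":1,"xyz":[-0.0005,0.019,0],"angular":[0,0,0]}
    - {"gripper":1,"xyz":[-0.0005,0.023,0],"angular":[0,0,0]}
    - {"gripper":1,"xyz":[-0.001,0.027,0],"angular":[0,0,0]}
    - {"gripper":1,"xyz":[-0.001,0.03,0],"angular":[0,0,0]}
    - {"gripper":1,"xyz":[-0.001,0.032,0],"angular":[0,0,0]}
    - {"gripper":1,"xyz":[-0.001,0.032,0],"angular":[0,0,0]}

```text
time: 14.4
tcp_pos: [0.6191, -0.0886, 0.2992]
ee_rot: [-1.571, 0.001, -1.541]
ft_force: [1.0, 0.8, -5.1]
grip_width: 0.17
```

```bash
python3 -c "
from snap import *
snap('s9',{'side':(330,470,170,330)})"
```

```text
14.4 [ 0.6191 -0.0886  0.2992] [-1.5708e+00  6.0000e-04 -1.5406e+00] [ 1.03  0.85 -5.08] 0.17024688205251806
```

View pics/s9_side.png

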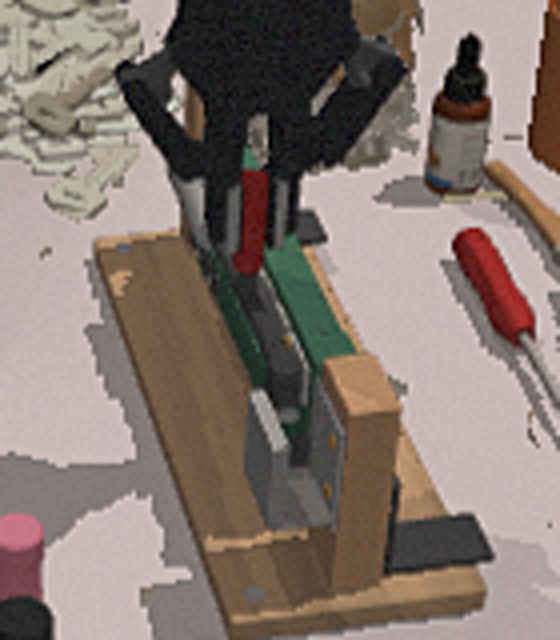

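Run:
```python
import numpy as np
H=np.array([.6368,.049]);r=np.array([.6191,-.0886])-H
for t in np.arange(0.05,.7,.05):
    c,s=np.cos(t),np.sin(t);v=np.array([r[0]*c+r[1]*s,-r[0]*s+r[1]*c])-r;print(round(t,2),v.round(4))
```

```text
0.05 [-0.0069  0.0011]
0.1 [-0.0136  0.0025]
0.15 [-0.0204  0.0042]
0.2 [-0.027   0.0063]
0.25 [-0.0335  0.0087]
0.3 [-0.0399  0.0114]
0.35 [-0.0461  0.0144]
0.4 [-0.0522  0.0178]
0.45 [-0.0581  0.0214]
0.5 [-0.0638  0.0253]
0.55 [-0.0693  0.0295]
0.6 [-0.0746  0.034 ]
0.65 [-0.0797  0.0388]
```

send_rows:
  moves:
    - {"gripper":1,"xyz":[-0.0035,0.0005,0],"angular":[0,0,-0.025]}
    - {"gripper":1,"xyz":[-0.007,0.001,0],"angular":[0,0,-0.05]}
    - {"gripper":1,"xyz":[-0.0105,0.002,0],"angular":[0,0,-0.075]}
    - {"gripper":1,"xyz":[-0.0135,0.0025,0],"angular":[0,0,-0.1]}
    - {"gripper":1,"xyz":[-0.017,0.0035,0],"angular":[0,0,-0.125]}
    - {"gripper":1,"xyz":[-0.0205,0.004,0],"angular":[0,0,-0.15]}
    - {"gripper":1,"xyz":[-0.0235,0.005,0],"angular":[0,0,-0.175]}
    - {"gripper":1,"xyz":[-0.027,0.0065,0],"angular":[0,0,-0.2]}
    - {"gripper":1,"xyz":[-0.027,0.0065,0],"angular":[0,0,-0.2]}
    - {"gripper":1,"xyz":[-0.027,0.0065,0],"angular":[0,0,-0.2]}
  grip_force: 50

```text
time: 15.7
tcp_pos: [0.592, -0.0828, 0.2993]
ee_rot: [-1.571, -0.0, -1.741]
ft_force: [2.2, -0.3, -5.3]
grip_width: 0.164
```

```bash
python3 -c "
from snap import *
snap('s10',{'side':(330,470,170,330),'top':(230,400,150,250)})"
```

```text
15.7 [ 0.592  -0.0828  0.2993] [-1.5708e+00 -5.0000e-04 -1.7407e+00] [ 2.17 -0.27 -5.26] 0.16355057884492047
```

View pics/s10_side.png

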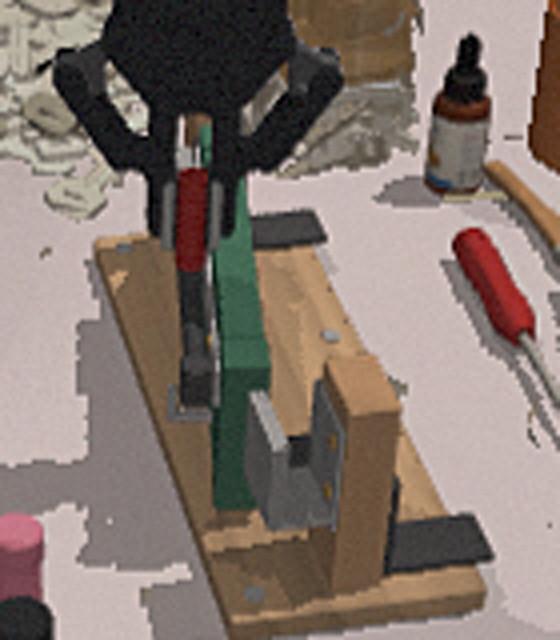

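View pics/s10_top.png

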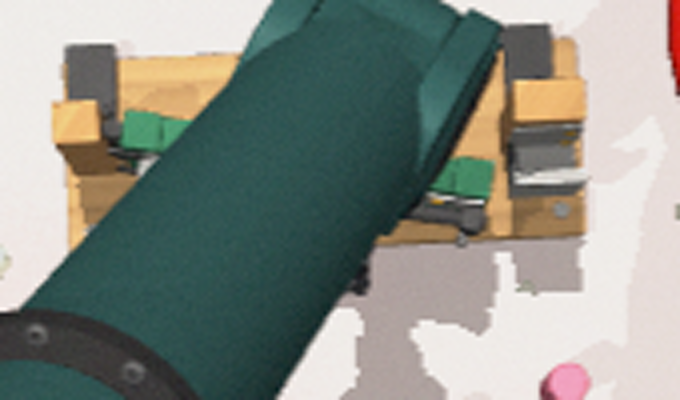

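send_rows:
  moves:
    - {"gripper":1,"xyz":[-0.0065,0.0025,0],"angular":[0,0,-0.05]}
    - {"gripper":1,"xyz":[-0.013,0.005,0],"angular":[0,0,-0.1]}
    - {"gripper":1,"xyz":[-0.019,0.008,0],"angular":[0,0,-0.15]}
    - {"gripper":1,"xyz":[-0.025,0.0115,0],"angular":[0,0,-0.2]}
    - {"gripper":1,"xyz":[-0.031,0.015,0],"angular":[0,0,-0.25]}
    - {"gripper":1,"xyz":[-0.037,0.019,0],"angular":[0,0,-0.3]}
    - {"gripper":1,"xyz":[-0.0425,0.0235,0],"angular":[0,0,-0.35]}
    - {"gripper":1,"xyz":[-0.0475,0.0275,0],"angular":[0,0,-0.4]}
    - {"gripper":1,"xyz":[-0.0485,0.0285,0],"angular":[0,0,-0.41]}
    - {"gripper":1,"xyz":[-0.0485,0.0285,0],"angular":[0,0,-0.41]}

```text
time: 17.05
tcp_pos: [0.5432, -0.0541, 0.2993]
ee_rot: [-1.571, -0.0, -2.151]
ft_force: [0.1, -2.6, -4.1]
grip_width: 0.161
```

```bash
python3 -c "
from snap import *
snap('s11',{'side':(320,470,170,320),'top':(230,430,150,300)})"
```

```text
17.05 [ 0.5432 -0.0541  0.2993] [-1.5712e+00 -4.0000e-04 -2.1505e+00] [ 0.06 -2.6  -4.13] 0.16073334128867847
```

View pics/s11_side.png

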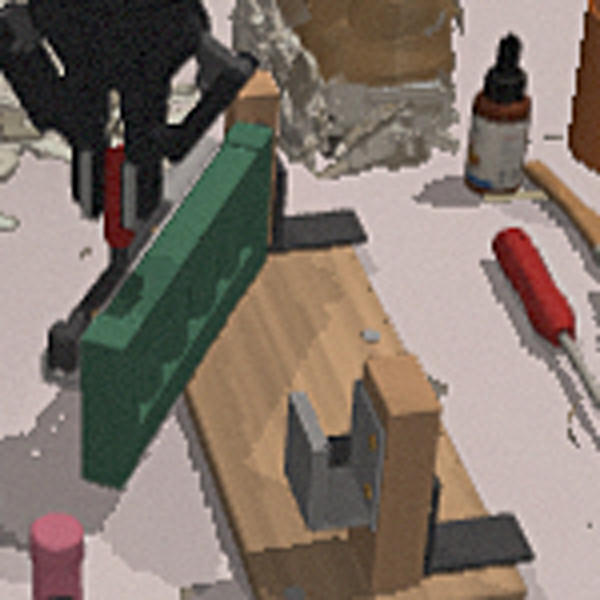

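View pics/s11_top.png

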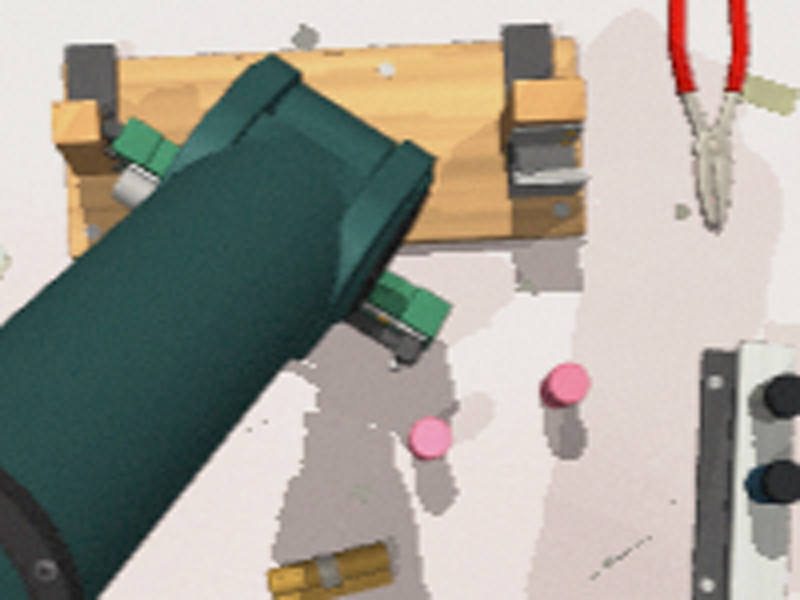

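Run:
```python
from h import *
d=pickle.load(open("s11.pkl","rb"));T=d["top"];S=d["side"]
f=lambda u,o:(o[0]+(u[0]+.5)/4-.5,o[1]+(u[1]+.5)/4-.5)
for a,b in[((145,118),(452,305)),((113,142),(432,340))]:
    v=atz(T,f(a,(230,150)),.108)-atz(T,f(b,(230,150)),.108);print(np.degrees(np.arctan2(v[0],v[1])),np.linalg.norm(v))
for a,b in[((272,130),(125,345)),((238,122),(82,345))]:
    v=atz(S,f(a,(320,170)),.108)-atz(S,f(b,(320,170)),.108);print("S",np.degrees(np.arctan2(v[0],v[1])),np.linalg.norm(v))
# shut ref, top c0
T=pickle.load(open("c0.pkl","rb"))["top"];g=lambda u:(236+(u[0]+.5)/5-.5,150+(u[1]+.5)/5-.5)
v=atz(T,g((125,138)),.108)-atz(T,g((586,113)),.108);print("shut",np.degrees(np.arctan2(v[0],v[1])),np.linalg.norm(v))
```

```text
32.57721815977544 0.19942309655575702
33.01335071713665 0.2080174786262817
S 31.853162085837358 0.20117082193475322
S 31.51593844597903 0.20955281980857252
shut -2.2176201108013562 0.20535524817955078
```

send_rows:
  moves:
    - {"gripper":1,"xyz":[0,0,0],"angular":[0,0,0]}
    - {"gripper":1,"xyz":[0,0,0],"angular":[0,0,0]}
    - {"gripper":1,"xyz":[0,0,0],"angular":[0,0,0]}
    - {"gripper":1,"xyz":[0,0,0],"angular":[0,0,0]}
    - {"gripper":1,"xyz":[0,0,0],"angular":[0,0,0]}
    - {"gripper":1,"xyz":[0,0,0],"angular":[0,0,0]}
    - {"gripper":1,"xyz":[0,0,0],"angular":[0,0,0]}
    - {"gripper":1,"xyz":[0,0,0],"angular":[0,0,0]}
    - {"gripper":1,"xyz":[0,0,0],"angular":[0,0,0]}
    - {"gripper":1,"xyz":[0,0,0],"angular":[0,0,0]}

```text
time: 18.4
tcp_pos: [0.5435, -0.0541, 0.2992]
ee_rot: [-1.571, -0.0, -2.151]
ft_force: [1.3, -1.0, -4.7]
grip_width: 0.161
```

```bash
python3 -c "
from snap import *
snap('s12',{'side':(240,440,190,390)})"
```

```text
18.4 [ 0.5435 -0.0541  0.2992] [-1.5708 -0.     -2.1508] [ 1.26 -1.04 -4.7 ] 0.1606085081642148
```

View pics/s12_side.png

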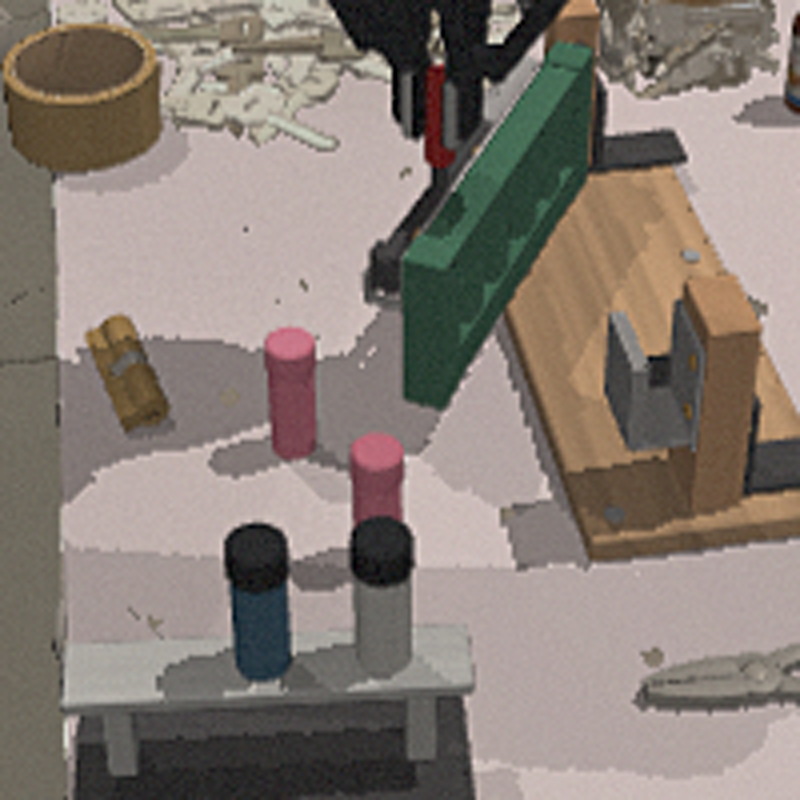

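Both tubes stand upright on the rail: blue at crop (260,600), white at (383,600). The gate is open and the knob at crop (437,115) is still in the gripper. The pink tubes, tape and lock cylinder have not moved. Handing in.

```bash
python3 -c "
from bench import manip;print(manip.sign_off())"
```

```text
the job is handed in; nothing more can be done
None
```

The job is handed in after about 18.5 s of the 48 s allowed. The white tube is on the rail and the gate is held open at about 35° by the red knob.

- **White tube:** I picked it up, stood it upright on the free far part of the rail and let go. The last pictures show it standing centred next to the blue tube, with the blue tube and the other things where they were.
- **Bolt and gate:** I gripped the knob, lifted it about 11 mm and drew it about 32 mm towards the hinge. The picture showed the toe clear of the keeper. I then swung the gate along its arc.
- **Gate angle:** The top camera gives about 35° relative to the shut gate. The side camera edges gave about 1° less.
- **Hold:** A hold of 1.25 s before handing in showed the arm steady, the grip unchanged and the wrist force at about 5 N.
- **Camera disagreement:** The two cameras differed by 3–7 mm in y on the rail, tube and knob. I used values in between and checked the tube visually; before releasing it I shifted it 2 mm.

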